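# Load a culture dish and lock the two-stage clamp lever

### The arm

A 6-joint arm with a two-finger parallel gripper is mounted at the origin on a cart in front of the work surface, level with it; the furniture and walls round the work are solid. World frame = base frame: x ahead of the robot, y to its left, z up, the work surface at z = 0. Lengths are in m, angles in rad, forces in N, time in s.
With the tool pointing down it reaches from about 0.3 to 0.775 m from the base axis. Payload 14.6 kg.
Tool frame: the origin (TCP) lies midway between the tips of the shut fingers; the grasp point (between the pads) lies 19 mm behind it; z points along the fingers, y is the line along which they close (so a half turn about z gives the same grasp; the last joint's range is limited). The gripper opens to 85 mm and grips with 20 to 120 N. Pads are 22 mm wide; open, the fingers measure 114 mm over their backs; the gripper's body (76 mm by 85 mm) begins 54 mm behind the grasp point. The pads swing forward as they close: fully open they stand 13 mm farther back than shut.
Start: joints at [-1.314, 0.3, 1.521, -0, 1.321, -0.067], TCP at [0.175, -0.521, 0.209] pointing down, gripper open.
Joint ranges: [-3.03, 3.03], [-0.79, 2.21], [0.23, 2.52], [-1.04, 4.18], [0, 3.07], [-2.55, 2.55]. Speed limits (rad/s): [2.22, 2.22, 2.57, 3.14, 3.14, 3.14].

### API

Orientations are given as a 3x3 rotation matrix whose columns are the frame's x, y, z axes.
In Python, from station import read_state, vision, bot gives the robot as it stands.
- The arm moves only by the shell command python3 -m handwheel 'ROWS' [FORCE]. ROWS is JSON, a list of rows, each an object with "linear": the shift along the tool's x, y, z in m, a list of three; "turn": the turn about the tool's z in rad; "hand": the closure, from -1 (fully open) to 1 (shut), so that 0 is half open. In form: [{"linear": [x, y, z], "turn": turn, "hand": hand}, ...]. A call has 1 to 10 rows; each row shifts and turns the commanded pose from where the row before left it, along the tool's axes as they then stand; what a row does not reach is not made up. A row lasts 1/8 s, in which the tool goes at most 62.5 mm and 10.7 degrees, less where a joint would pass 70% of its speed; a pose out of reach is approached as far as the arm can. A call is refused whole if a number of a shift passes 0.0625 or a number of a turn 0.188, either way. A call with a gripper value outside its range is refused whole. The fingers move at their own pace and stop on an object; FORCE is the grip in N (left out, the last holds). Time passes only in rows, so rows that do not move let the fingers close. It gives the time, the measured TCP pose, the force, the opening and the grip force at its end, in the units of the state.
- read_state(): the state, without advancing time (a new reading comes with each control period).
- vision.grab_frame(name): name is "side" or "top"; returns a dict with "color" (400x640x3 uint8, blue, green, red), "K" (3x3 intrinsics, pixels), "extrinsics" (4x4, takes a point from camera to world coordinates). Camera axes: x right, y down, z forward; pixel columns grow to the right and rows downward; lengths in m; the calibration is good to about 2 mm. A picture is of the moment at which its call begins. There is no depth.
- bot.finish_job(): hands the job in; it is judged then, once.
The state is a dict: "time": time; "joint_positions": joint angles; "qd": joint speeds; "effort": joint torques, N m; "eef_pos": TCP position; "tcp_rot": TCP orientation; "contact_force": force on the tool from outside, world axes, zero at the start; "torque": the same for the moment, N m; "opening": opening from 0.0 (shut) to 1.0 (fully open); "finger_force": force on a finger pad.
Only numpy, scipy, OpenCV 4.12 (cv2) and the standard library are available. Lean on these libraries where they do the work, as an engineer would, in place of code of your own. Each camera call takes 0.05 s, during which the arm holds its last target. There are 200 camera calls.

### The job

Get the dish holder ready for the microscope: gently push the culture dish along the holder's channel until it rests against the end stop, then push the red-knobbed clamp lever past its first click all the way to its second stop, beside the green dot, so that the jaw locks the dish. Only push with the fingertips: pick nothing up, keep the dish flat in its channel, and do not disturb the things standing around.

Things in the scene. Friction and masses are not known exactly. Their poses are not given: they have to be found in the camera images.
- dish_holder: Grey metal dish holder, fixed to the bench. Plate 250 mm wide (its y -115 to +135) and 130 deep (its x -45 to +85), with a front lobe (y -116 to +26) that reaches to x = -120 under the lever. Origin on the bench; x away from the robot, y to the left, z up. The plate's top, at z = 16 mm, is the channel floor. A grey cam cover (x -62 to -26, y -82 to -8, top z = 36) hides the jaw's slide.
- nest (a point): Point on the channel floor under the centre of a dish that is fully home, touching end stop and back fence: holder x = +30, y = -45, z = 16 mm. A white disc in a steel ring, 42 mm across, marks it. Axes as the holder's.
- dish_center (a point): Clear round culture dish with lid, 58 mm diameter, 14 mm high, about 30 g, loose, flat on the channel floor near the open left end, 90 to 130 mm from home. This point is its centre, half-way up (7 mm above its underside).
- lever_knob (a point): Upright red knob at the end of the clamp lever, 17 to 19 mm in diameter and round in plan, between 56 and 82 mm above the bench; this point is on its axis, 64 mm above the bench. The lever's own x axis runs from the pivot out to the knob.
- lever_pivot (a point): Vertical pivot axis of the clamp lever: holder x = -44, y = -45, here 44 mm above the bench. The knob's axis is 75 mm from it, on the front (-x) side. A flat steel arm 11 mm wide, 39 to 45 mm above the bench, joins them; a brass click plunger stands on it 47 mm from the pivot, up to 59 mm.
- clamp_lever (a joint): Angle of the lever, rad: 0 open (at the start; white dot, arm to front-left at 0.55 rad from the holder's -x axis), 0.535 first click (yellow dot, dish not held), 1.10 second stop (green dot, dish locked). Grows as the knob goes left to right, counter-clockwise from above. It takes 6 to 11 N at the knob to leave a seat; between seats it slides with 1 to 3 N and stays where it is left; from about 1.05 on it is drawn into the second stop.
- jaw: Sprung jaw with a black rubber face 40 mm wide, 11 high, origin at the bottom centre of the face. The lever drives it along the holder's +x towards a dish in the nest: 12 mm clear of a dish that is home when open, 4 mm at the first click; at the second stop it has pushed the dish against the back fence and presses with about 7 N.
- media_bottle: White screw-cap reagent bottle with an orange cap, 46 mm diameter, 105 mm high, standing behind the holder; a bystander. Origin at its underside.
- capped_tube: Translucent capped tube, 26 mm diameter, 94 mm high, standing behind the holder; a bystander. Origin at its underside.
- marker: Red and white marker pen, 135 mm long (its y), 16 mm thick, lying in front of the channel, left of the lever; a bystander. Origin at the bottom of its middle.
- hex_key_driver: Hex driver with red handle, 147 mm long (its y), 19 mm thick, lying right of the holder; a bystander. Origin at the bottom of its middle.
- tweezers: Fine steel forceps, 122 mm long (its y), 8 mm high, lying right of the holder; a bystander. Origin at the bottom of its middle.
- bench_timer: White bench timer, 60 x 64 x 18 mm, lying left of the holder; a bystander. Origin at its underside.
- channel_entry (a point): Point on the black floor of the channel near its open left end (holder x = 24, y = 65, z = 16 mm; axes as the holder's). The channel runs along y and is 70 mm wide between the steel back fence (face x = +59, top 9 mm above the floor, y -107 to +129) and a low front rail (face x = -11, 8 mm thick, top 5 mm above the floor, y +7 to +129).
- end_stop (a point): Centre of the top edge of the end stop's face, which looks to the left (holder x = 27, y = -74, z = 25 mm): a steel bar across the right end of the channel, 9 mm above its floor.
- dish: The same culture dish: origin at the centre of its underside, z up.
There are look-alikes about, which are no part of the job. What is shaped like the dish but yellow is not meant.

How it is judged:
On the way, in this order (a step that is already met when the one before it is completed fails the run):
1. the dish rests against the end stop, flat, with the lever not yet locked (y of dish_center in the frame of dish_holder between -0.049 and -0.041 m and angle between dish_center's own z axis and vertical below 0.06 rad and z of dish_center in the frame of dish_holder between 0.018 and 0.028 m and value of joint clamp_lever below 0.9 rad), for 0.2 s.
2. the lever is at its second stop and the jaw presses on the dish (value of joint clamp_lever above 1.04 rad and contact force between jaw and dish above 2 N), for 0.2 s.
At the end, for the whole second after the job is handed in: The dish lies flat and at rest on the channel floor, within 4 mm of touching the end stop and within about 3 mm of touching the back fence, the clamp lever is at its second stop (over 1.04 rad) and the jaw presses on the dish with over 2 N (all of step 2 and y of dish_center in the frame of dish_holder between -0.049 and -0.041 m and x of dish_center in the frame of dish_holder between 0.027 and 0.0325 m and angle between dish_center's own z axis and vertical below 0.06 rad and z of dish_center in the frame of dish_holder between 0.018 and 0.028 m and linear speed of dish below 0.01 m/s).
It fails at once if the dish is lifted over 8 mm off the channel floor or tipped (z of dish_center in the frame of dish_holder above 0.031 m or angle between dish_center's own z axis and vertical above 0.3 rad).
It fails at once if the dish is squeezed or rammed with over 40 N by the fingers (contact force between the fingers and dish above 40 N).
It fails at once if a bystander is moved by over 20 mm (distance of any of media_bottle, capped_tube, marker, hex_key_driver, tweezers, bench_timer from where it was at the start of the episode above 0.02 m).
It also fails if it takes over 48 s, if anything falls off the work surface, if the arm or the gripper's body presses on something with over 40 N, if the wrist force passes 120 N, or if a joint passes its speed limit or range.

## Working session

There is one attempt and no reset: what is moved stays moved. The work goes in short steps, Python scripts to look and compute and a shell command to move; the robot and the scene stay as the last step left them, time stands still between calls to the robot, and variables do not carry over. Pictures are saved under pics/ and viewed, at most 10 in all, crops included, and the job is handed in when it is done.

```bash
mkdir -p pics
python3 - <<'E'
from station import read_state, vision
import cv2,numpy as np
for n in("top","side"):
    f=vision.grab_frame(n); cv2.imwrite(f"pics/{n}0.png",f["color"]); np.savez(f"{n}.npz",**{k:f[k] for k in("K","extrinsics")})
    print(n,f["K"].round(1).tolist(),f["extrinsics"].round(3).tolist())
s=read_state();print(s["time"],s["eef_pos"],s["tcp_rot"],s["opening"])
E
```

```text
top [[490.4, 0.0, 326.5], [0.0, 490.4, 204.1], [0.0, 0.0, 1.0]] [[-0.006, -0.977, 0.212, 0.356], [-1.0, 0.006, -0.001, 0.055], [-0.0, -0.212, -0.977, 1.258], [0.0, 0.0, 0.0, 1.0]]
side [[397.3, 0.0, 323.0], [0.0, 397.3, 197.7], [0.0, 0.0, 1.0]] [[0.942, -0.154, 0.297, 0.316], [-0.334, -0.409, 0.849, -0.78], [-0.01, -0.899, -0.437, 0.499], [0.0, 0.0, 0.0, 1.0]]
0.1 [ 0.17492666 -0.52118955  0.20867857] [[ 9.48025630e-01  3.18193854e-01 -2.75329235e-04]
 [ 3.18193967e-01 -9.48025090e-01  1.01445963e-03]
 [ 6.17757971e-05 -1.04934183e-03 -9.99999448e-01]] 1.0004944345016145
```

View pics/top0.png

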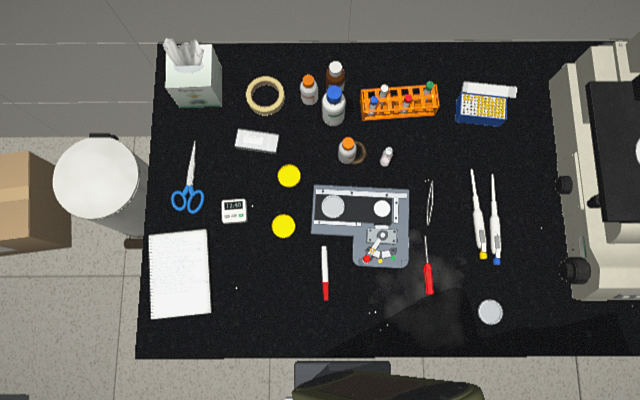

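View pics/side0.png

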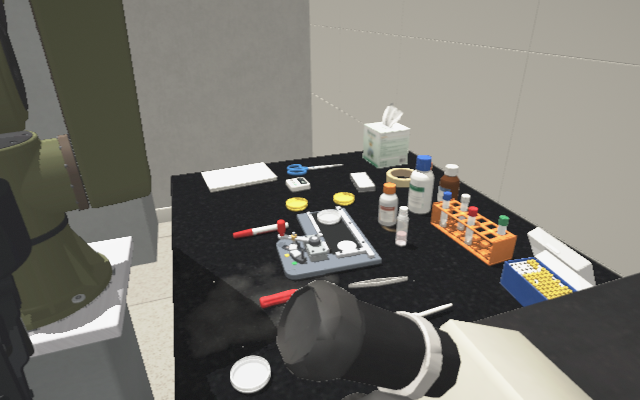

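Top view: dish candidates are (333,207), clear/grey in the channel; (382,208), the white nest disc in its ring; (289,176) and (284,226), yellow; and (489,312), a dish loose on the bench. Only (333,207) lies in the channel near its open left end. The knob is at about (367,259). I'll confirm in one crop.

```bash
cat > h.py <<'E'
import numpy as np,cv2
def ray(n,uv,z):
    d=np.load(f"{n}.npz");K,E=d["K"],d["extrinsics"]
    r=E[:3,:3]@np.linalg.solve(K,[*uv,1.]);o=E[:3,3]
    return o+r*(z-o[2])/r[2]
E
python3 - <<'E'
from h import *
i=cv2.imread("pics/top0.png")[175:280,300:420]
cv2.imwrite("pics/crop.png",cv2.resize(i,None,fx=5.7,fy=5.7,interpolation=cv2.INTER_CUBIC)[:600])
full=cv2.imread("pics/top0.png");hsv=cv2.cvtColor(full,cv2.COLOR_BGR2HSV)
m=cv2.inRange(hsv,(0,0,130),(180,60,255));m[:175]=0;m[280:]=0;m[:,:300]=0;m[:,420:]=0
n,l,s,c=cv2.connectedComponentsWithStats(m)
for k in range(1,n):
    if s[k,4]>15: print("lt",s[k].tolist(),c[k].round(1),ray("top",c[k],.016).round(4))
r=cv2.inRange(hsv,(0,130,90),(8,255,255))|cv2.inRange(hsv,(172,130,90),(180,255,255))
n,l,s,c=cv2.connectedComponentsWithStats(r)
for k in range(1,n):
    if s[k,4]>15: print("red",s[k].tolist(),c[k].round(1),ray("top",c[k],.08).round(4))
E
```

```text
lt [311, 186, 98, 82, 4142] [366.8 224.6] [ 0.5709 -0.0494  0.016 ]
lt [374, 200, 16, 17, 221] [381.6 208.1] [ 0.614  -0.0887  0.016 ]
lt [380, 232, 5, 6, 25] [382.1 234.4] [ 0.5452 -0.0878  0.016 ]
lt [322, 246, 6, 34, 180] [324.3 263.3] [0.4725 0.0604 0.016 ]
red [404, 94, 8, 9, 57] [407.6  98.1] [ 0.89   -0.1571  0.08  ]
red [363, 255, 7, 7, 40] [366.1 258.2] [ 0.478  -0.0404  0.08  ]
red [424, 263, 10, 32, 251] [428.2 278.7] [ 0.4284 -0.187   0.08  ]
red [322, 282, 7, 19, 113] [325.4 290.4] [0.4025 0.0577 0.08  ]
```

View pics/crop.png

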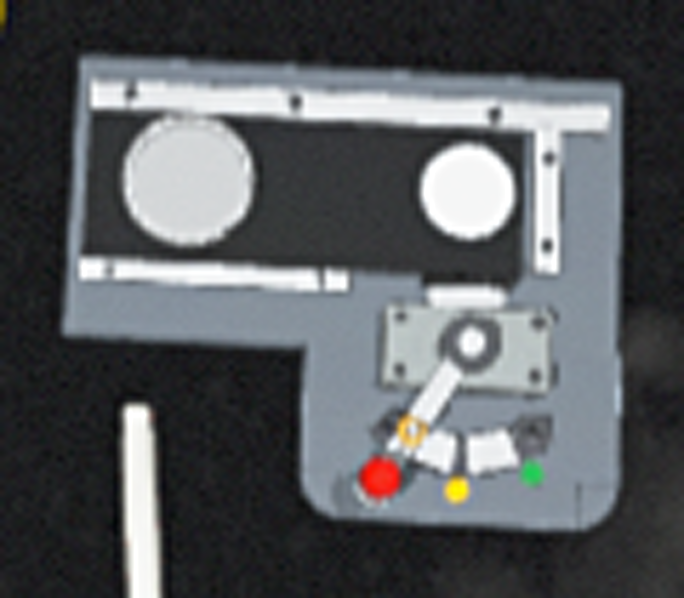

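The crop confirms the dish: a clear grey disc at crop (188,178), which is px (333,206.2). It lies between the fence and the front rail, separate from the white nest disc at (381.6,208). The red knob is at (366,258) beside the white dot, with the yellow and green dots to its right.

Run:
```python
from h import *
p=lambda x,y:(300+(x+.5)/5.7-.5,175+(y+.5)/5.7-.5)
a=ray("top",p(80,58),.016);b=ray("top",p(622,84),.016)
f1=ray("top",p(92,82),.025);f2=ray("top",p(610,106),.025)
for u,v in((a,b),(f1,f2)):
    d=u-v; print("yaw",np.arctan2(-d[0],d[1]))
d=a-b;th=np.arctan2(-d[0],d[1]);R=np.array([[np.cos(th),-np.sin(th)],[np.sin(th),np.cos(th)]])
nest=ray("top",(381.6,208.1),.016)[:2];O=nest-R@[.03,-.045]
w=lambda x,y:(O+R@[x,y]).round(4)
dish=ray("top",p(188,178),.030)[:2]
print("O",O,"dish",dish,"holder",R.T@(dish-O))
k=ray("top",(366.1,258.2),.082)[:2];print("knob seen",k,R.T@(k-O),"model",w(-.044-.075*np.cos(.55),-.045+.075*np.sin(.55)))
print("pivot",w(-.044,-.045),"bottle px",ray("top",(347,150),.09))
```

```text
yaw -0.055812104682375345
yaw -0.054036626750945956
O [ 0.58656033 -0.04207797] dish [0.6178649  0.03832684] holder [0.0267706  0.08202589]
knob seen [ 0.47786587 -0.04018081] [-0.10863104 -0.00416911] model [ 0.4785 -0.0418]
pivot [ 0.5401 -0.0846] bottle px [0.74737737 0.00184295 0.09      ]
```

```bash
python3 -m handwheel '[{"linear":[0,0,0],"turn":0.127,"hand":1},{"linear":[0,0,0],"turn":0.127,"hand":1},{"linear":[0,0,0],"turn":0.126,"hand":1},{"linear":[0.032,-0.05,0],"turn":0,"hand":1},{"linear":[0.032,-0.05,0],"turn":0,"hand":1},{"linear":[0.032,-0.05,0],"turn":0,"hand":1},{"linear":[0.032,-0.05,0],"turn":0,"hand":1},{"linear":[0.032,-0.05,0],"turn":0,"hand":1},{"linear":[0.032,-0.05,0],"turn":0,"hand":1},{"linear":[0.032,-0.05,0],"turn":0,"hand":1}]' && python3 -m handwheel '[{"linear":[0.032,-0.05,0],"turn":0,"hand":1},{"linear":[0.032,-0.05,0],"turn":0,"hand":1},{"linear":[0.032,-0.05,0],"turn":0,"hand":1},{"linear":[0.032,-0.05,0],"turn":0,"hand":1},{"linear":[0.032,-0.05,0],"turn":0,"hand":1},{"linear":[0.028,-0.05,0],"turn":0,"hand":1},{"linear":[0,0,0],"turn":0,"hand":1}]'
```

```text
time: 1.35
eef_pos: [0.4191, -0.1828, 0.2092]
tcp_rot: [[0.998, -0.056, 0.0], [-0.056, -0.998, -0.0], [0.0, 0.0, -1.0]]
contact_force: [1.0, -0.6, -0.1]
opening: -0.006
finger_force: 0.0
time: 2.22
eef_pos: [0.6234, 0.1074, 0.2076]
tcp_rot: [[0.999, -0.053, -0.002], [-0.053, -0.999, 0.0], [-0.002, 0.0, -1.0]]
contact_force: [0.1, -0.9, 1.0]
opening: 0.0
finger_force: 0.0
```

```bash
python3 -m handwheel '[{"linear":[0,0,0.06],"turn":0,"hand":1},{"linear":[0,0,0.06],"turn":0,"hand":1},{"linear":[0,0,0.045],"turn":0,"hand":1},{"linear":[0,0,0.02],"turn":0,"hand":1},{"linear":[0,0,0],"turn":0,"hand":1}]'
python3 - <<'E'
from station import vision
import cv2
a=vision.grab_frame("top")["color"][170:280,300-60:420];b=vision.grab_frame("side")["color"][170:300,250:430]
a=cv2.resize(a,(400,244));b=cv2.resize(b,(400,289))
import numpy as np
c=np.zeros((289,800,3),np.uint8);c[:244,:400]=a;c[:,400:]=b;cv2.imwrite("pics/c2.png",c)
E
```

```text
time: 2.85
eef_pos: [0.6226, 0.104, 0.024]
tcp_rot: [[0.998, -0.057, -0.001], [-0.057, -0.998, -0.0], [-0.001, 0.0, -1.0]]
contact_force: [-0.3, -0.7, -0.3]
opening: 0.001
finger_force: 0.0
```

View pics/c2.png

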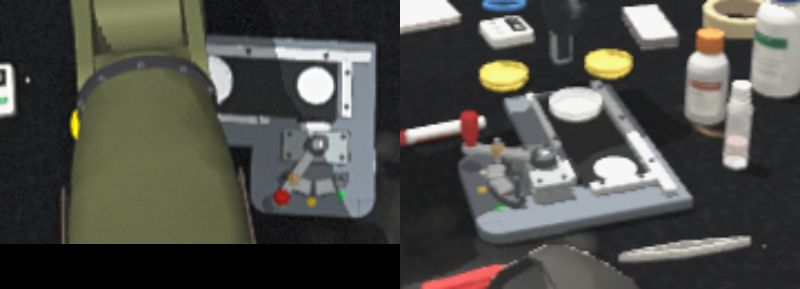

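The side crop shows the shut fingertips at about (562,50), left of the dish at (575,103), with nothing in between. I'll push along the channel.

```bash
python3 -m handwheel '[{"linear":[0,0.01,0],"turn":0,"hand":1},{"linear":[0,0.01,0],"turn":0,"hand":1},{"linear":[0,0.008,0],"turn":0,"hand":1},{"linear":[0,0.008,0],"turn":0,"hand":1},{"linear":[0,0.01,0],"turn":0,"hand":1},{"linear":[0,0.01,0],"turn":0,"hand":1},{"linear":[0,0.01,0],"turn":0,"hand":1},{"linear":[0,0.01,0],"turn":0,"hand":1},{"linear":[0,0.01,0],"turn":0,"hand":1},{"linear":[0,0.01,0],"turn":0,"hand":1}]'; python3 -m handwheel '[{"linear":[0,0.01,0],"turn":0,"hand":1},{"linear":[0,0.01,0],"turn":0,"hand":1},{"linear":[0,0.008,0],"turn":0,"hand":1},{"linear":[0,0.005,0],"turn":0,"hand":1},{"linear":[0,0,0],"turn":0,"hand":1}]'
python3 - <<'E'
from station import vision,read_state
import cv2
from h import *
O=np.array([.58656,-.04208]);t=-.055;R=np.array([[np.cos(t),-np.sin(t)],[np.sin(t),np.cos(t)]])
print(R.T@(read_state()["eef_pos"][:2]-O))
a=vision.grab_frame("top")["color"][175:255,310:420];b=vision.grab_frame("side")["color"][190:290,260:400]
c=np.zeros((291,800,3),np.uint8);c[:291,:400]=cv2.resize(a,(400,291));c[:286,400:]=cv2.resize(b,(400,286));cv2.imwrite("pics/c3.png",c)
E
```

```text
time: 4.2
eef_pos: [0.6174, 0.0079, 0.0242]
tcp_rot: [[0.998, -0.056, 0.0], [-0.056, -0.998, -0.0], [0.0, -0.0, -1.0]]
contact_force: [0.4, -0.4, -0.1]
opening: 0.002
finger_force: 0.0
time: 4.82
eef_pos: [0.6156, -0.0246, 0.0242]
tcp_rot: [[0.998, -0.057, 0.0], [-0.057, -0.998, 0.0], [0.0, -0.0, -1.0]]
contact_force: [0.2, 0.5, 0.2]
opening: 0.002
finger_force: 0.0
[0.028047   0.01900886]
```

View pics/c3.png

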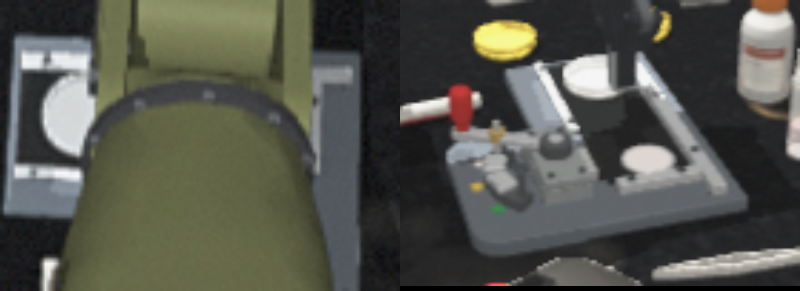

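The dish hasn't moved: its left edge is still at px 321.5, although the fingers should have passed it. I'll check the heights by projecting into the side view.

Run:
```python
from station import vision,read_state
from h import *
f=vision.grab_frame("side");K,E=f["K"],f["extrinsics"]
def pr(P):
    q=np.linalg.inv(E)@[*P,1];u=K@q[:3];return u[:2]/u[2]
s=read_state();print(s["eef_pos"],s["joint_positions"].round(3) if hasattr(s["joint_positions"],"round") else s["joint_positions"])
print("tcp",pr(s["eef_pos"]))
for z in(.016,.03): print("dish",z,pr([.6179,.0383,z]),"nest",pr([.614,-.0887,z]))
im=f["color"]
o=(260,180)
c=cv2.resize(im[180:270,260:390],None,fx=6,fy=6,interpolation=cv2.INTER_CUBIC)
for P,col in((s["eef_pos"],(0,255,0)),([.6179,.0383,.03],(0,0,255)),([.614,-.0887,.016],(255,0,0))):
    u=pr(P);cv2.drawMarker(c,tuple(int(6*(u[i]-o[i]+.5)) for i in(0,1)),col,0,12,1)
cv2.imwrite("pics/c4.png",c)
```

```text
[ 0.61559709 -0.02412279  0.02418946] [-0.099  0.645  1.476  0.     1.02   1.528]
tcp [337.41510169 227.80133229]
dish 0.016 [329.15980419 218.67818063] nest [347.28689092 244.80210797]
dish 0.03 [329.14321147 213.75410274] nest [347.3942263  239.45021172]
```

View pics/c4.png

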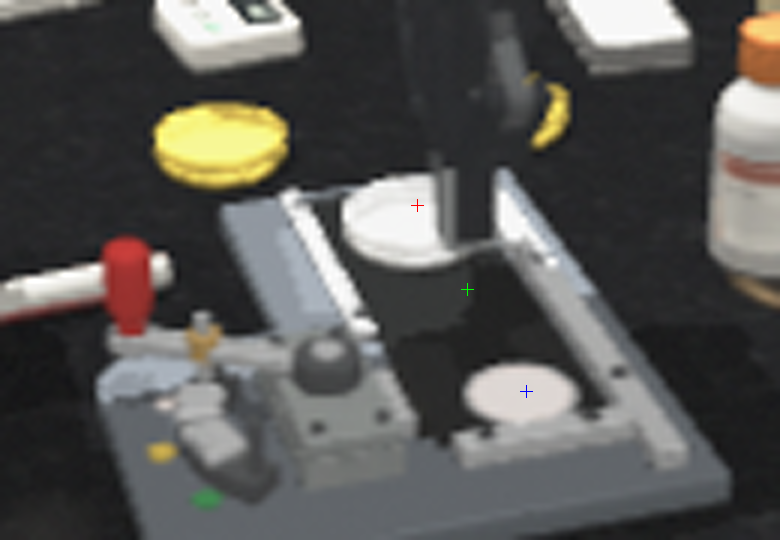

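The picture shows the real fingertips at px (338,221), while the reported TCP projects to (337,228). The tips are therefore about 19 mm higher than reported, so they passed over the dish without touching it. I'll go back over it and come down about 20 mm lower, watching the force.

```bash
python3 -m handwheel '[{"linear":[0,0,-0.015],"turn":0,"hand":1},{"linear":[0,-0.045,0],"turn":0,"hand":1},{"linear":[0,-0.045,0],"turn":0,"hand":1},{"linear":[0,-0.045,0],"turn":0,"hand":1},{"linear":[0,0,0.015],"turn":0,"hand":1},{"linear":[0,0,0.008],"turn":0,"hand":1},{"linear":[0,0,0.006],"turn":0,"hand":1},{"linear":[0,0,0],"turn":0,"hand":1}]'
python3 - <<'E'
from station import vision,read_state
from h import *
f=vision.grab_frame("side");K,E=f["K"],f["extrinsics"]
def pr(P):
    q=np.linalg.inv(E)@[*P,1];u=K@q[:3];return u[:2]/u[2]
P=read_state()["eef_pos"];o=(260,150)
c=cv2.resize(f["color"][150:240,260:390],None,fx=6,fy=6,interpolation=cv2.INTER_CUBIC)
for Q,col in((P,(0,255,0)),(P+[0,0,.0185],(0,0,255))):
    u=pr(Q);cv2.drawMarker(c,tuple(int(6*(u[i]-o[i]+.5)) for i in(0,1)),col,0,12,1)
cv2.imwrite("pics/c5.png",c)
E
```

```text
time: 5.98
eef_pos: [0.6231, 0.1095, 0.0099]
tcp_rot: [[0.998, -0.057, -0.001], [-0.057, -0.998, -0.0], [-0.001, 0.0, -1.0]]
contact_force: [0.3, -0.8, -0.2]
opening: -0.0
finger_force: 0.0
```

View pics/c5.png

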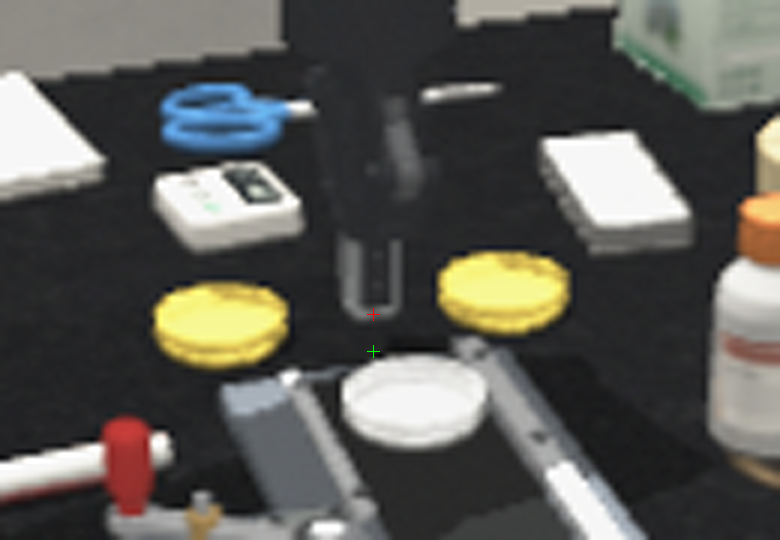

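The tip sits on the red marker at crop (373,314), so the 19 mm offset holds and the tip is now at about z 28 mm. I'll lower it 6 mm and push.

```bash
python3 -m handwheel '[{"linear":[0,0,0.006],"turn":0,"hand":1},{"linear":[0,0.01,0],"turn":0,"hand":1},{"linear":[0,0.008,0],"turn":0,"hand":1},{"linear":[0,0.006,0],"turn":0,"hand":1},{"linear":[0,0.006,0],"turn":0,"hand":1},{"linear":[0,0.006,0],"turn":0,"hand":1},{"linear":[0,0.006,0],"turn":0,"hand":1},{"linear":[0,0.008,0],"turn":0,"hand":1},{"linear":[0,0.008,0],"turn":0,"hand":1},{"linear":[0,0,0],"turn":0,"hand":1}]'
python3 - <<'E'
from station import vision,read_state
from h import *
O=np.array([.58656,-.04208]);t=-.055;R=np.array([[np.cos(t),-np.sin(t)],[np.sin(t),np.cos(t)]])
P=read_state()["eef_pos"];print("tcp holder",R.T@(P[:2]-O))
f=vision.grab_frame("side")["color"];o=(260,150)
hs=cv2.cvtColor(f,cv2.COLOR_BGR2HSV)
m=cv2.inRange(hs,(0,0,150),(180,50,255));m[:200]=0;m[250:]=0;m[:,:300]=0;m[:,370:]=0
n,l,s,c=cv2.connectedComponentsWithStats(m)
for k in range(1,n):
    if s[k,4]>60:
        q=ray("side",c[k],.025);print(s[k].tolist(),c[k].round(1),(R.T@(q[:2]-O)).round(4))
cv2.imwrite("pics/c6.png",cv2.resize(f[180:270,260:390],None,fx=6,fy=6,interpolation=cv2.INTER_CUBIC))
E
```

```text
time: 7.28
eef_pos: [0.6199, 0.0518, 0.0042]
tcp_rot: [[0.998, -0.057, -0.0], [-0.057, -0.998, -0.0], [-0.0, 0.0, -1.0]]
contact_force: [0.0, 0.3, -0.3]
opening: -0.001
finger_force: 0.0
tcp holder [0.02815556 0.09561563]
[320, 206, 50, 44, 557] [341.9 225.2] [0.0416 0.0267]
[300, 212, 19, 20, 190] [307.6 220.4] [-0.0306  0.074 ]
[338, 241, 20, 9, 147] [347.1 245.3] [ 0.024 -0.06 ]
```

View pics/c6.png

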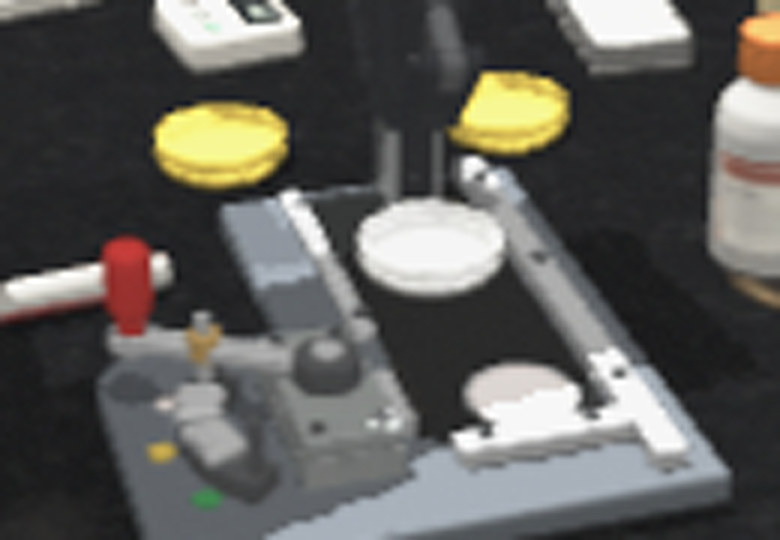

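The dish has moved: its top centre is now at crop (431,238), about y 57 mm, flat and touching the fingers. Contact is about 10 mm ahead of the TCP, so home is about 100 mm further.

```bash
python3 -m handwheel '[{"linear":[0,0.009,0],"turn":0,"hand":1},{"linear":[0,0.009,0],"turn":0,"hand":1},{"linear":[0,0.009,0],"turn":0,"hand":1},{"linear":[0,0.009,0],"turn":0,"hand":1},{"linear":[0,0.009,0],"turn":0,"hand":1},{"linear":[0,0.009,0],"turn":0,"hand":1},{"linear":[0,0.009,0],"turn":0,"hand":1},{"linear":[0,0.009,0],"turn":0,"hand":1},{"linear":[0,0.009,0],"turn":0,"hand":1},{"linear":[0,0.006,0],"turn":0,"hand":1}]'; python3 -m handwheel '[{"linear":[0,0.003,0],"turn":0,"hand":1},{"linear":[0,0.002,0],"turn":0,"hand":1},{"linear":[0,0,0],"turn":0,"hand":1}]'
```

```text
time: 8.57
eef_pos: [0.615, -0.035, 0.0041]
tcp_rot: [[0.998, -0.056, -0.0], [-0.056, -0.998, 0.0], [-0.0, -0.0, -1.0]]
contact_force: [-0.6, 0.0, 0.2]
opening: 0.003
finger_force: 0.1
time: 8.95
eef_pos: [0.6148, -0.0393, 0.0042]
tcp_rot: [[0.998, -0.056, 0.0], [-0.056, -0.998, -0.0], [0.0, 0.0, -1.0]]
contact_force: [-0.2, -0.8, -0.5]
opening: 0.005
finger_force: 0.0
```

```bash
for i in 1 2 3; do python3 -m handwheel '[{"linear":[0,0.002,0],"turn":0,"hand":1},{"linear":[0,0,0],"turn":0,"hand":1}]' | grep -E "eef|contact" ; done
```

```text
eef_pos: [0.6146, -0.0414, 0.0042]
contact_force: [0.4, -0.6, -0.8]
eef_pos: [0.6145, -0.0435, 0.0042]
contact_force: [-0.2, -0.2, 0.1]
eef_pos: [0.6144, -0.0455, 0.0042]
contact_force: [0.4, 0.2, -0.3]
```

```bash
for i in 1 2 3; do python3 -m handwheel '[{"linear":[0,0.0015,0],"turn":0,"hand":1},{"linear":[0,0,0],"turn":0,"hand":1}]' | grep -E "eef|contact" ; done
python3 - <<'E'
from station import vision
import cv2
f=vision.grab_frame("side")["color"]
cv2.imwrite("pics/c7.png",cv2.resize(f[190:280,270:400],None,fx=6,fy=6,interpolation=cv2.INTER_CUBIC))
E
```

```text
eef_pos: [0.6143, -0.0469, 0.0042]
contact_force: [0.3, 0.2, 0.8]
eef_pos: [0.6142, -0.0485, 0.0042]
contact_force: [0.2, -0.1, 0.3]
eef_pos: [0.6142, -0.05, 0.0042]
contact_force: [-0.3, -0.1, -0.0]
```

View pics/c7.png

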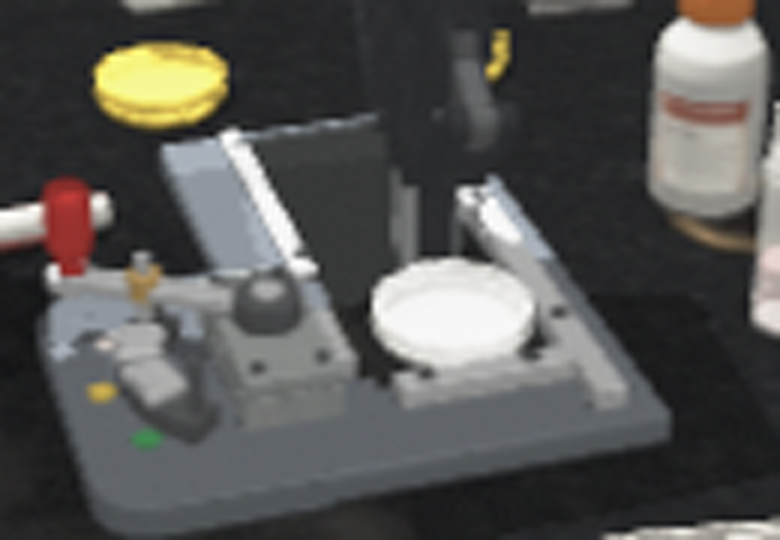

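The dish is nearly home: its centre is at crop (453,303), px (345.4,240.4). The home position projects to (347.4,239.5). I'll keep stepping until the force shows contact.

```bash
for i in 1 2 3; do python3 -m handwheel '[{"linear":[0,0.001,0],"turn":0,"hand":1},{"linear":[0,0,0],"turn":0,"hand":1}]' | grep -E "eef|contact" ; done
```

```text
eef_pos: [0.6141, -0.0509, 0.0042]
contact_force: [0.0, -0.3, -0.4]
eef_pos: [0.6141, -0.0519, 0.0042]
contact_force: [0.4, -0.7, -0.5]
eef_pos: [0.614, -0.0528, 0.0042]
contact_force: [0.4, 1.2, -0.7]
```

```bash
for i in 1 2; do python3 -m handwheel '[{"linear":[0,0.001,0],"turn":0,"hand":1},{"linear":[0,0,0],"turn":0,"hand":1}]' | grep -E "eef|contact" ; done
```

```text
eef_pos: [0.614, -0.0531, 0.0042]
contact_force: [-0.0, 5.9, 1.1]
eef_pos: [0.614, -0.0534, 0.0042]
contact_force: [0.5, 11.6, 1.1]
```

The push force rose to 11.6 N against the end stop, so the dish is home. Now back off, rise and move to the left of the knob.

```bash
python3 -m handwheel '[{"linear":[0,-0.004,0],"turn":0,"hand":1},{"linear":[0,-0.02,0],"turn":0,"hand":1},{"linear":[0,0,-0.058],"turn":0,"hand":1},{"linear":[0,0,-0.058],"turn":0,"hand":1},{"linear":[-0.047,-0.007,0],"turn":0,"hand":1},{"linear":[-0.047,-0.007,0],"turn":0,"hand":1},{"linear":[-0.047,-0.007,0],"turn":0,"hand":1},{"linear":[0,0,0],"turn":0,"hand":1}]'
python3 - <<'E'
from station import vision,read_state
from h import *
O=np.array([.58656,-.04208]);t=-.055;R=np.array([[np.cos(t),-np.sin(t)],[np.sin(t),np.cos(t)]])
P=read_state()["eef_pos"];print("tcp holder",R.T@(P[:2]-O),P[2])
f=vision.grab_frame("side")["color"]
cv2.imwrite("pics/c8.png",cv2.resize(f[190:280,270:400],None,fx=6,fy=6,interpolation=cv2.INTER_CUBIC))
E
```

```text
time: 12.75
eef_pos: [0.4735, -0.0008, 0.1204]
tcp_rot: [[0.998, -0.055, -0.001], [-0.055, -0.998, -0.0], [-0.001, 0.0, -1.0]]
contact_force: [0.3, -0.7, 0.6]
opening: -0.0
finger_force: 0.0
tcp holder [-0.11518469  0.03503643] 0.1203730540160053
```

```bash
python3 -m handwheel '[{"linear":[0,0,0.04],"turn":0,"hand":1},{"linear":[0.002,0,0.036],"turn":0,"hand":1},{"linear":[0,0.008,0],"turn":0,"hand":1},{"linear":[0,0.008,0],"turn":0,"hand":1},{"linear":[0,0.004,0],"turn":0,"hand":1},{"linear":[0,0.003,0],"turn":0,"hand":1},{"linear":[0,0.003,0],"turn":0,"hand":1},{"linear":[0,0,0],"turn":0,"hand":1}]'; python3 -m handwheel '[{"linear":[0,0.003,0],"turn":0,"hand":1},{"linear":[0,0.003,0],"turn":0,"hand":1},{"linear":[0,0.003,0],"turn":0,"hand":1},{"linear":[0,0.003,0],"turn":0,"hand":1}]'| grep -E "eef|contact"
```

```text
time: 13.8
eef_pos: [0.4765, -0.0279, 0.0455]
tcp_rot: [[0.998, -0.056, 0.001], [-0.056, -0.998, 0.0], [0.001, -0.0, -1.0]]
contact_force: [0.2, 0.3, -0.1]
opening: 0.002
finger_force: 0.4
eef_pos: [0.4751, -0.0397, 0.0448]
contact_force: [-4.3, 9.8, 1.4]
```

```bash
python3 -m handwheel '[{"linear":[0,0.005,0],"turn":0,"hand":1},{"linear":[0,0.005,0],"turn":0,"hand":1},{"linear":[0,0.005,0],"turn":0,"hand":1}]'| grep -E "eef|contact";  python3 -m handwheel '[{"linear":[0,0.005,0],"turn":0,"hand":1},{"linear":[0,0.005,0],"turn":0,"hand":1},{"linear":[0,0.005,0],"turn":0,"hand":1}]'| grep -E "eef|contact"
python3 - <<'E'
from station import vision,read_state
from h import *
O=np.array([.58656,-.04208]);t=-.055;R=np.array([[np.cos(t),-np.sin(t)],[np.sin(t),np.cos(t)]])
P=read_state()["eef_pos"];print("tcp holder",R.T@(P[:2]-O),P[2])
f=vision.grab_frame("side")["color"];h=cv2.cvtColor(f,cv2.COLOR_BGR2HSV)
r=cv2.inRange(h,(0,130,70),(8,255,255))|cv2.inRange(h,(172,130,70),(180,255,255))
n,l,s,c=cv2.connectedComponentsWithStats(r)
for k in range(1,n):
    if s[k,4]>15: q=ray("side",c[k],.069);print(s[k].tolist(),c[k].round(1),(R.T@(q[:2]-O)).round(4))
E
```

```text
eef_pos: [0.4751, -0.0554, 0.045]
contact_force: [-0.1, 0.3, -0.1]
eef_pos: [0.474, -0.0699, 0.0447]
contact_force: [-1.4, 6.2, 4.6]
tcp holder [-0.11088065 -0.03391881] 0.04473568459907389
[468, 206, 10, 11, 91] [472.4 210.6] [ 0.3248 -0.0714]
[233, 228, 20, 10, 125] [242.6 233.1] [-0.1931 -0.015 ]
[276, 232, 10, 17, 123] [280.4 239.1] [-0.1217 -0.0621]
[259, 289, 38, 19, 354] [275.6 298.3] [-0.1636 -0.2393]
```

```bash
python3 -m handwheel '[{"linear":[0,0.005,0],"turn":0,"hand":1},{"linear":[0,0.005,0],"turn":0,"hand":1},{"linear":[0,0.005,0],"turn":0,"hand":1},{"linear":[0,0.005,0],"turn":0,"hand":1}]'| grep -E "eef|contact";  python3 -m handwheel '[{"linear":[0,0.004,0],"turn":0,"hand":1},{"linear":[0,0.004,0],"turn":0,"hand":1}]'| grep -E "eef|contact"
```

```text
eef_pos: [0.4741, -0.0899, 0.0449]
contact_force: [7.2, 9.0, 1.8]
eef_pos: [0.473, -0.0982, 0.0446]
contact_force: [3.6, 13.3, 0.6]
```

```bash
for i in 1 2 3; do python3 -m handwheel '[{"linear":[0,0.002,0],"turn":0,"hand":1},{"linear":[0,0,0],"turn":0,"hand":1}]'| grep -E "eef|contact"; done
python3 - <<'E'
from station import vision,read_state
from h import *
O=np.array([.58656,-.04208]);t=-.055;R=np.array([[np.cos(t),-np.sin(t)],[np.sin(t),np.cos(t)]])
P=read_state()["eef_pos"];print("tcp holder",R.T@(P[:2]-O),P[2])
f=vision.grab_frame("side")["color"];h=cv2.cvtColor(f,cv2.COLOR_BGR2HSV)
r=cv2.inRange(h,(0,130,70),(8,255,255))|cv2.inRange(h,(172,130,70),(180,255,255))
n,l,s,c=cv2.connectedComponentsWithStats(r)
for k in range(1,n):
    if s[k,4]>15: q=ray("side",c[k],.069);print(s[k].tolist(),c[k].round(1),(R.T@(q[:2]-O)).round(4))
E
```

```text
eef_pos: [0.473, -0.0985, 0.0446]
contact_force: [6.0, 21.2, 3.8]
eef_pos: [0.4729, -0.099, 0.0445]
contact_force: [7.9, 34.4, 3.7]
eef_pos: [0.4729, -0.0994, 0.0445]
contact_force: [10.4, 49.5, 5.4]
tcp holder [-0.110355   -0.06351372] 0.044483052154942644
[468, 206, 10, 11, 91] [472.4 210.6] [ 0.3248 -0.0714]
[233, 228, 19, 10, 124] [242.5 233.1] [-0.1932 -0.0149]
[284, 238, 8, 17, 105] [288.  245.6] [-0.1117 -0.0904]
[259, 289, 38, 19, 354] [275.6 298.3] [-0.1637 -0.2393]
```

The force rose to 50 N over the last few millimetres, so the lever is at its hard stop. I'll back off, rise and look.

```bash
python3 -m handwheel '[{"linear":[0,-0.008,0],"turn":0,"hand":1},{"linear":[0,-0.02,0],"turn":0,"hand":1},{"linear":[0,0,-0.06],"turn":0,"hand":1},{"linear":[-0.03,-0.05,-0.02],"turn":0,"hand":1},{"linear":[-0.03,-0.05,0],"turn":0,"hand":1},{"linear":[0,-0.05,0],"turn":0,"hand":1},{"linear":[0,-0.05,0],"turn":0,"hand":1},{"linear":[0,0,0],"turn":0,"hand":1}]'|grep -E "time|eef|contact"
python3 - <<'E'
from station import vision
from h import *
a=vision.grab_frame("top")["color"][180:280,305:420];b=vision.grab_frame("side")["color"][195:285,265:385]
c=np.zeros((350,800,3),np.uint8);c[:348,:400]=cv2.resize(a,(400,348),interpolation=2);c[:300,400:]=cv2.resize(b,(400,300),interpolation=2);cv2.imwrite("pics/c9.png",c)
E
```

```text
time: 17.65
eef_pos: [0.4249, 0.1291, 0.1244]
contact_force: [-0.8, 0.2, 0.4]
```

View pics/c9.png

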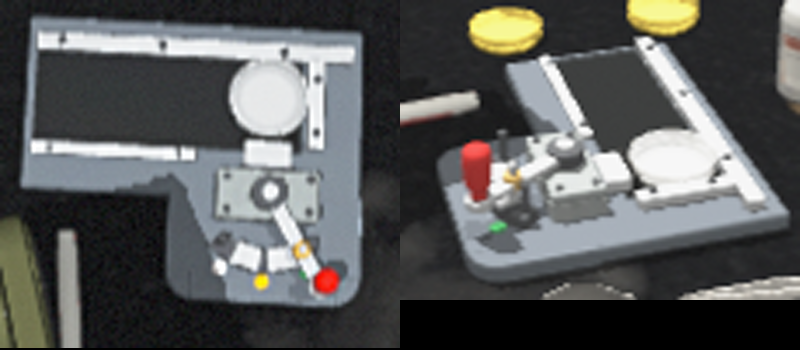

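The knob at crop (325,281) is beside the green dot. The jaw is out against the dish at (268,97), which lies flat touching the back fence and end stop. Handing in.

```bash
python3 -c "
from station import bot
print(bot.finish_job())"
```

```text
the job is handed in; nothing more can be done
None
```

The job is handed in: the last picture shows the dish flat against the end stop and back fence, the lever at its second stop by the green dot and the jaw on the dish; no verdict came back.

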